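Close the print-washing tank with its camlock cap

TASK

Close the filler neck of the steel washing tank beside the printers: press the loose aluminium cap straight down onto the neck until it is fully home, seating its gasket with about 20 N (never more than 35 N, now or later) while both of its cam arms are still up, then swing the two cam arms all the way down one after the other. Leave the plain plug and the two printed pieces standing nearby where they are.

Things in the scene. Friction and masses are not known exactly. Their poses are not given: they have to be found in the camera images.
- cap_grip (a point): Grip point in the square lug on top of the loose aluminium camlock cap (a round cup, open end down). Lug 24 mm along x (the width to grip), 24 mm along y, 36 mm tall; this point is on the bore axis, 21 mm above the cup's flat top and 65 mm above its rim. z is up along the bore. The brass cam arms are on the +y side (cam_a) and -y side (cam_b). Mass with arms 0.3 to 0.47 kg.
- cap_rim (a point): Centre of the cap's open lower rim, on the bore axis, axes as cap_grip; the cap starts standing on the table on this rim. Cup 62 mm outside diameter, 44 mm tall, bore 51 mm and 38 mm deep. The arms' pivots lie 30 mm above this point and 33.5 mm to its +y and -y sides; their axes are level, along x.
- cam_a (a joint): Angle of cam arm a: 0 = hanging straight down along the cap (closed, at its stop), 1.57 = level outwards, 1.95 = fully up. A brass lever 14 mm wide, 6 mm thick, 61 mm long from its pivot; its outer (when open: upper) face is 9 mm off the line from the pivot, the last 15 mm bent 0.35 rad outwards. It stays where it is left and takes about 4 N at 40 mm from the pivot to turn.
- cam_b (a joint): The same for cam arm b. As an arm comes down, its cam nose, inside the cap 23 mm from the pivot, swings inward, enters the neck's groove and hooks under the lip above the groove. It can pull the cap down by the last 2 to 3 mm; with the cap further than that from home it jams on the lip instead.
- cam_a_tip (a point): Near the free end of cam arm a, in the middle of its thickness, 58 mm along the arm from the pivot.
- cam_b_tip (a point): Near the free end of cam arm b, likewise.
- neck (a point): Point on the axis of the tank's filler neck, 150 mm above the table, z up: where the centre of the cap's rim comes to rest if the neck's head is screwed in to its lowest. The head is set by hand and stands 0 to 12 mm higher; this is not measured, so home lies 0 to 12 mm above this point and must be felt. Head: aluminium, 49 mm diameter, reaching 37 mm above home, its top 5 mm tapering to 43 mm.
- tank: The fixed steel washing tank, 170 x 160 x 80 mm, origin under its centre, the neck on its axis. The neck's head has a groove 3 to 12 mm above home and a 58 mm collar below. A black rubber gasket ring (62 mm across) grips the head: its top starts 16 to 19 mm above home, drags down with about 6 N under the cap's rim and stays where it is pushed; home is the firm stop after it.
- plain_plug: Bystander: aluminium plug without arms, 42 mm diameter, 40 mm tall; origin at its underside.
- figure: Bystander: grey printed robot figure, 34 mm square base, 62 mm tall; origin at its underside.
- test_print: Bystander: white printed test piece, 36 mm square, 30 mm tall; origin at its underside.
Things that resemble listed ones, but are neither listed nor needed, are in the scene too. There is more than one size of the tank; the job needs the larger. Of the things shaped like the part that bears cap_grip, the aluminium one is meant.

How it is judged:
By the outcome, as a careful person would: the job done as asked, in the order asked, and still so for the second after the job is handed in, with the robot touching nothing.
It also fails if it takes over 72 s, if anything falls off the work surface, if the arm or the gripper's body presses on something with over 40 N, if the wrist force passes 120 N, or if a joint passes its speed limit or range.

ROBOT

A 6-joint arm with a two-finger parallel gripper is mounted at the origin on the work surface. World frame = base frame: x ahead of the robot, y to its left, z up, the work surface at z = 0. Lengths are in m, angles in rad, forces in N, time in s.
With the tool pointing down it reaches from about 0.25 to 0.775 m from the base axis. Payload 4 kg.
Tool frame: the origin (TCP) lies on the centre line of the jaws, within the pads' length; the fingertips stand 8 mm ahead of it and the grasp point (between the pads) lies 11 mm behind it; z points along the fingers, y is the direction in which the jaws open and shut (so a half turn about z gives the same grasp; the last joint's range is limited). The gripper opens to 94 mm and grips with 3 to 60 N. Pads are 16 mm wide; open, the fingers measure 119 mm over their backs; the gripper's body (75 mm by 177 mm) begins 78 mm behind the grasp point.
Start: joints at [1.115, 0.087, 1.371, -0, 1.684, -0.103], TCP at [0.19, 0.516, 0.214] pointing down, gripper open.
Joint ranges: [-3.1, 3.1], [-0.76, 2.03], [0.27, 2.55], [-1.08, 4.22], [0.17, 2.65], [-2.57, 2.57]. Speed limits (rad/s): [2.79, 2.79, 3.14, 3.14, 3.14, 3.14].

INTERFACE

Orientations are given as [roll, pitch, yaw] about the fixed x, y, z axes, in that order (R = Rz(yaw) Ry(pitch) Rx(roll)).
In Python, from bench import * gives the robot as it stands.
- The arm moves only by the tool step_arm, never from a script. Its argument "steps" is a list of rows, each an object of numbers: "jaw": the opening, from 0 (shut) to 1 (fully open); "tx", "ty", "tz": the shift along the tool's x, y, z in m; "ax", "ay", "az": the turn, a rotation vector about the tool's x, y, z in rad. In form: [{"jaw": .., "tx": .., "ty": .., "tz": .., "ax": .., "ay": .., "az": ..}, ...]. A call has 1 to 8 rows; each row is the pose to reach, as a shift and turn from the pose measured when the call began, along the tool's axes at that moment; what a row does not reach only later rows make up. A row lasts 1/10 s, in which the tool goes at most 50 mm and 8.59 degrees, less where a joint would pass 70% of its speed; a pose out of reach is approached as far as the arm can. A call with a gripper value outside its range is refused whole. The fingers move at their own pace and stop on an object; the grip force is fixed at half the most. Time passes only in rows, so rows that repeat a pose let the fingers close. It gives the time, the measured TCP pose, the force and the opening at its end, in the units of the state.
- get_obs(): the state, without advancing time (a new reading comes with each control period).
- snapshot(name): name is "scene" or "top" or "wrist"; returns (picture, depth): 480x640x3 uint8, red, green, blue; 480x640 float32, m along the optical axis (not along the pixel's ray), 0 where there is no reading.
- camera_model(name): a dict with "intrinsics" (3x3 intrinsics, pixels), "origin" and "orientation" of the camera in the world. Camera axes: x right, y down, z forward; pixel columns grow to the right and rows downward; lengths in m; the calibration is good to about 2 mm. A picture is of the moment at which its call begins: read the wrist's pose just before it. camera_model takes no time and is no camera call; for the wrist camera it gives the pose at the moment of the call.
- close_job(): hands the job in, once; it reports no verdict.
Trained networks look in the newest picture that a camera, given by its name, has taken for a name from the list of things; names that differ only in an ending like _2 or _b are one class to them, and where a whole thing is asked for, a point or a joint stands for the part that bears it (a point fixed in the world has none). Each returns a list of dicts, best first, with "confidence" (0 to 1); they miss things now and then, are a little off and sometimes report something else, mostly with a low value. They report only what shows in the picture. A call takes as long as a camera call. They do not tell look-alikes from the thing itself.
- silhouettes(camera, query): "pixels" (480x640 bool, what is visible of it) and "rect" ([left, top, right, bottom] in pixels, round what is visible of it).
The state is a dict: "time": time; "joint_positions": joint angles; "qvel": joint speeds; "joint_torque": joint torques, N m; "tool_pos": TCP position; "ee_rot": TCP orientation; "wrist_force": force on the tool from outside, world axes, zero at the start; "wrist_torque": the same for the moment, N m; "width": finger opening in m.
Only numpy, scipy, OpenCV 4.12 (cv2) and the standard library are available. Lean on these libraries where they do the work, as an engineer would, in place of code of your own. Each camera call takes 0.05 s, during which the arm holds its last target. There are 200 camera calls.

## Working session

There is one attempt and no reset: what is moved stays moved. The work goes in short steps, Python scripts to look and compute and a tool call to move; the robot and the scene stay as the last step left them, time stands still between calls to the robot, and variables do not carry over. Pictures are saved under pics/ and viewed, about 8 in all and at most 12, crops included, and the job is handed in when it is done.

Besides the shell and the picture viewer there is one more tool, called after "Emit:" in YAML: its name, and indented under it one key for each argument. step_arm: Moves the arm, as the interface text tells. Its arguments: {"type":"object","properties":{"steps":{"type":"array"}},"required":["steps"]}

```bash
mkdir -p pics; ls; cat > h.py <<'E'
from bench import *
import numpy as np, cv2
def save(name,fn,crop=None,scale=1):
    p,d=snapshot(name); q=p if crop is None else p[crop[1]:crop[3],crop[0]:crop[2]]
    q=cv2.resize(q,None,fx=scale,fy=scale,interpolation=cv2.INTER_CUBIC)
    cv2.imwrite('pics/'+fn,q[:,:,::-1]); return p,d
def cloud(name,d):
    m=camera_model(name);K=np.array(m['intrinsics']);R=np.array(m['orientation']);o=np.array(m['origin'])
    v,u=np.mgrid[:480,:640]
    P=np.stack([(u-K[0,2])/K[0,0]*d,(v-K[1,2])/K[1,1]*d,d],-1)
    return P@R.T+o
E
python3 - <<'E'
from h import *
m=camera_model('top');print(m);print(camera_model('scene'))
pt,dt=save('top','top1.png'); np.savez('top.npz',p=pt,d=dt)
for q in ['cap_grip','tank','cam_a','plain_plug','figure','test_print']:
    for s in silhouettes('top',q):
        print(q,round(s['confidence'],2),s['rect'])
ps,ds=save('scene','scene1.png'); np.savez('scene.npz',p=ps,d=ds)
print(get_obs())
E
```

```text
pics
{'intrinsics': array([[455.19811457,   0.        , 311.66828383],
       [  0.        , 455.19811457, 242.95688691],
       [  0.        ,   0.        ,   1.        ]]), 'origin': array([0.40716851, 0.02098355, 0.90132448]), 'orientation': array([-3.00418472,  0.02150443, -1.58868819])}
{'intrinsics': array([[486.15224538,   0.        , 321.7755486 ],
       [  0.        , 486.15224538, 242.57104463],
       [  0.        ,   0.        ,   1.        ]]), 'origin': array([ 0.89446853, -0.04953514,  0.75681889]), 'orientation': array([-2.59422258,  0.01421716,  1.34021553])}
cap_grip 0.91 [370.6, 315.8, 420.2, 349.8]
cap_grip 0.87 [415.3, 167.7, 454.3, 219.5]
cap_grip 0.67 [362.8, 243.1, 460.0, 275.6]
tank 0.89 [191.5, 179.8, 286.6, 284.8]
tank 0.58 [199.8, 317.0, 270.0, 392.9]
tank 0.21 [359.9, 248.3, 461.6, 277.8]
cam_a 0.61 [359.1, 243.3, 395.3, 259.9]
cam_a 0.55 [409.1, 316.8, 417.9, 323.7]
cam_a 0.49 [426.5, 260.6, 460.0, 280.2]
plain_plug 0.84 [317.1, 218.2, 338.0, 241.5]
figure 0.87 [322.7, 286.8, 342.8, 304.6]
test_print 0.72 [324.9, 161.4, 341.2, 184.5]
{'time': 0.4, 'joint_positions': array([ 1.11493649e+00,  8.72879130e-02,  1.37094022e+00, -6.03898126e-06,
        1.68357355e+00, -1.03093104e-01]), 'qvel': array([ 8.66141802e-05, -2.87188303e-03, -2.72410535e-03,  7.71851445e-04,
       -3.11039708e-03,  7.87570021e-04]), 'joint_torque': array([-1.74082415e-04, -3.39512086e+01, -3.02111220e+01,  7.18886219e-02,
        2.57800554e-02, -4.31358160e-05]), 'tool_pos': array([0.18999845, 0.51607561, 0.21333577]), 'ee_rot': array([-3.14138412e+00, -1.55425510e-05,  2.78882524e+00]), 'wrist_force': array([-0.82183978,  0.23275561,  0.01085049]), 'wrist_torque': array([-0.0118151 ,  0.0414428 , -0.00870892]), 'width': 0.09385855007529342}
```

View pics/top1.png

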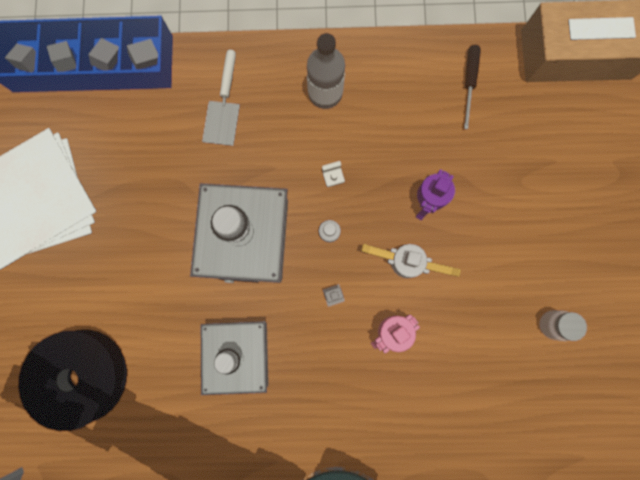

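View pics/scene1.png

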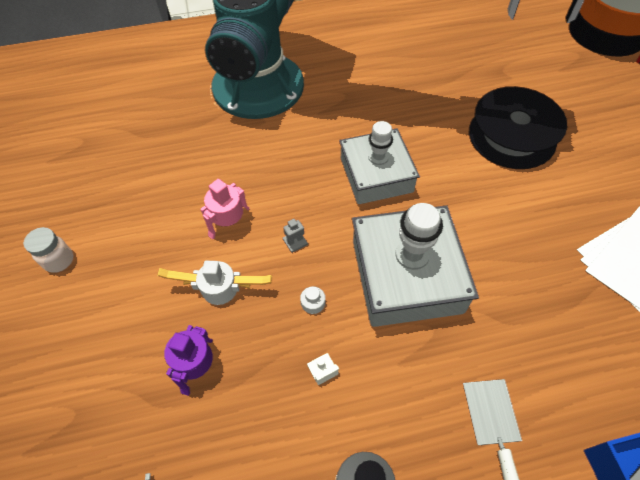

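Top view: the candidates are the aluminium cap with brass arms at (410,260), the pink look-alike at (398,333) and the purple one at (437,190). The aluminium one fits. The larger tank is at (240,232) and the smaller at (234,358). Next I'll measure them and confirm the cap in a crop.

```bash
sed -i "s/R=np.array(m\['orientation'\])/R=Rot.from_euler('xyz',m['orientation']).as_matrix()/; 2a from scipy.spatial.transform import Rotation as Rot" h.py
python3 - <<'E'
from h import *
D={n:np.load(n+'.npz') for n in('top','scene')}
C={n:cloud(n,D[n]['d']) for n in D}
for n in D:
    P=C[n].reshape(-1,3); ok=(D[n]['d'].ravel()>0); P=P[ok]; col=D[n]['p'].reshape(-1,3)[ok].astype(int)
    print(n,'table z', np.median(P[(abs(P[:,0]-.55)<.1)&(abs(P[:,1]+.05)<.3)&(abs(P[:,2])<.015),2]))
    # cap: region
    c0=C['top'][260,412]; 
    r=np.hypot(P[:,0]-c0[0],P[:,1]-c0[1])
    for a,b in[(.03,.06),(.06,.09)]:
        s=(r<.045)&(P[:,2]>a)&(P[:,2]<b); q=P[s]; print('cap',a,len(q),q.mean(0).round(4) if len(q) else '',np.percentile(q[:,2],95) if len(q) else '')
    s=(r<.03)&(P[:,2]>.07);q=P[s][:,:2].astype(np.float32)
    if len(q)>5: print('lug',cv2.minAreaRect(q*1000))
    br=(r<.12)&(col[:,0]-col[:,2]>90)&(P[:,2]>.02)&(col[:,1]>130)
    q=P[br]; print('brass',len(q)); 
    if len(q):
        u,sv,vt=np.linalg.svd(q[:,:2]-q[:,:2].mean(0)); print('dir',vt[0],np.degrees(np.arctan2(vt[0,1],vt[0,0])))
        t=(q[:,:2]-c0[:2])@vt[0]
        for sg in(1,-1):
            e=q[(t*sg)>.07]; print(sg,e.mean(0).round(4), len(e))
    t0=C['top'][232,240]; r=np.hypot(P[:,0]-t0[0],P[:,1]-t0[1])
    s=(r<.12)&(P[:,2]>.06)&(P[:,2]<.1); print('tanktop',cv2.minAreaRect((P[s][:,:2]*1000).astype(np.float32)),np.median(P[s][:,2]))
    s=(r<.08)&(P[:,2]>.183); q=P[s]; print('neck top',q.mean(0).round(4),np.percentile(q[:,2],[5,50,95]).round(4)); print(cv2.minEnclosingCircle((q[:,:2]*1000).astype(np.float32)))
for nm,(u,v) in dict(plug=(330,230),fig=(333,295),tp=(333,174)).items(): print(nm,C['top'][v,u].round(3))
p=D['scene']['p'][150:400,130:370]; cv2.imwrite('pics/crop1.png',cv2.resize(p,None,fx=2.4,fy=2.4,interpolation=cv2.INTER_CUBIC)[:,:,::-1])
E
```

```text
top table z -0.0003199116110791378
cap 0.03 841 [ 0.4893 -0.1441  0.0424] 0.04626898694649084
cap 0.06 205 [ 0.4895 -0.1462  0.0773] 0.08140651357482599
lug ((490.389892578125, -147.55133056640625), (24.272592544555664, 23.987701416015625), 73.33438110351562)
brass 470
dir [-0.28309709 -0.95909126] -106.4451358165248
1 [ 0.4676 -0.2234  0.0501] 102
-1 [ 0.5136 -0.0684  0.0437] 78
tanktop ((546.1654052734375, 170.6485595703125), (166.5862579345703, 176.1732635498047), 85.00516510009766) 0.07931144048876071
neck top [0.5449 0.1697 0.1899] [0.1859 0.1902 0.1924]
((545.90283203125, 170.61692810058594), 24.479650497436523)
scene table z 0.0008652993489464134
cap 0.03 1050 [ 0.5001 -0.1453  0.0432] 0.05095636545177947
cap 0.06 297 [ 0.4957 -0.1473  0.0764] 0.08228894819580894
lug ((492.69781494140625, -148.1868133544922), (24.80999755859375, 22.505577087402344), 73.62444305419922)
brass 605
dir [-0.28663998 -0.95803837] -106.65690279741985
1 [ 0.4697 -0.2245  0.0513] 131
-1 [ 0.5158 -0.0678  0.0453] 101
tanktop ((546.5786743164062, 170.39895629882812), (166.5150146484375, 178.39805603027344), 85.02247619628906) 0.08057981864525782
neck top [0.5502 0.1685 0.1907] [0.1855 0.1912 0.1931]
((547.255859375, 169.77102661132812), 24.635723114013672)
plug [0.551 0.002 0.04 ]
fig [ 0.427 -0.     0.062]
tp [ 0.665 -0.007  0.029]
```

View pics/crop1.png

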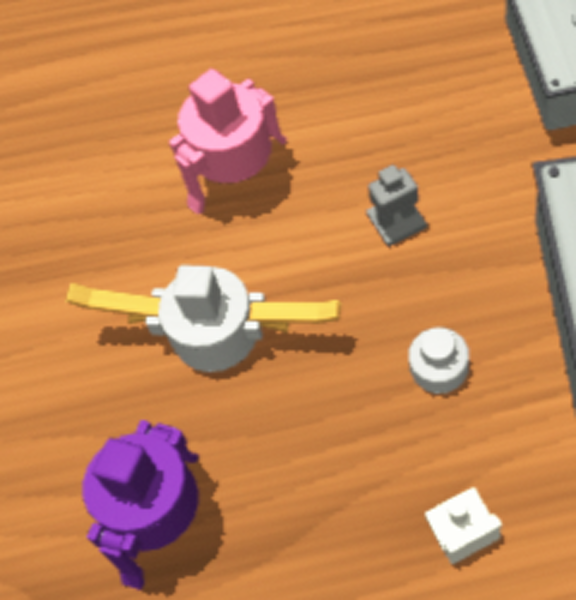

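The crop confirms it: a bare aluminium cap with two roughly level brass arms at crop (205,310). The pink (225,120) and purple (140,490) caps are look-alikes. Heights and sizes match: lug 24 mm with its top at about 80 mm, neck top at about 191 mm, head radius 24.5 mm.

```bash
cat >> h.py <<'E'
def rel(pos,rpy,nominal=True):
    o=get_obs();R=Rot.from_euler('xyz',o['ee_rot']);T=Rot.from_euler('xyz',rpy)
    t=R.inv().apply(np.array(pos)-o['tool_pos']);a=(R.inv()*T).as_rotvec()
    print('t',t.round(4),'a',a.round(4));return t,a
def st():
    o=get_obs();print({k:np.round(o[k],4) for k in('time','tool_pos','ee_rot','wrist_force','wrist_torque','width')});return o
E
python3 - <<'E'
from h import *
rel([.40,.2,.30],[np.pi,0,2.0]); rel([.4915,-.148,.20],[np.pi,0,np.radians(73.4)])
E
```

```text
t [-0.3063 -0.2241 -0.0866] a [-2.000e-04  1.000e-04  7.888e-01]
t [-0.5124 -0.519   0.0134] a [-2.0000e-04  1.0000e-04  1.5078e+00]
```

Emit:
step_arm:
  steps:
    - {"jaw":1,"tx":-0.01,"ty":-0.01,"tz":-0.045,"ax":0,"ay":0,"az":0.05}
    - {"jaw":1,"tx":-0.05,"ty":-0.04,"tz":-0.085,"ax":0,"ay":0,"az":0.15}
    - {"jaw":1,"tx":-0.09,"ty":-0.07,"tz":-0.087,"ax":0,"ay":0,"az":0.3}
    - {"jaw":1,"tx":-0.13,"ty":-0.1,"tz":-0.087,"ax":0,"ay":0,"az":0.45}
    - {"jaw":1,"tx":-0.17,"ty":-0.13,"tz":-0.087,"ax":0,"ay":0,"az":0.55}
    - {"jaw":1,"tx":-0.21,"ty":-0.16,"tz":-0.087,"ax":0,"ay":0,"az":0.65}
    - {"jaw":1,"tx":-0.25,"ty":-0.19,"tz":-0.087,"ax":0,"ay":0,"az":0.75}
    - {"jaw":1,"tx":-0.285,"ty":-0.225,"tz":-0.087,"ax":0,"ay":0,"az":0.85}

```text
time: 1.2
tool_pos: [0.3756, 0.2147, 0.3004]
ee_rot: [3.141, 0.0, 1.935]
wrist_force: [0.4, 0.5, -0.2]
width: 0.094
```

```bash
python3 - <<'E'
from h import *
st();rel([.4915,-.148,.20],[np.pi,0,np.radians(73.4)])
E
```

```text
{'time': np.float64(1.2), 'tool_pos': array([0.3756, 0.2147, 0.3004]), 'ee_rot': array([3.1409e+00, 1.0000e-04, 1.9349e+00]), 'wrist_force': array([ 0.386 ,  0.4656, -0.2099]), 'wrist_torque': array([ 0.0116, -0.0076,  0.0149]), 'width': np.float64(0.094)}
t [-0.3802 -0.021   0.1005] a [ 7.000e-04 -1.000e-04  6.538e-01]
```

Emit:
step_arm:
  steps:
    - {"jaw":1,"tx":-0.05,"ty":-0.003,"tz":0.01,"ax":0,"ay":0,"az":0.1}
    - {"jaw":1,"tx":-0.1,"ty":-0.006,"tz":0.02,"ax":0,"ay":0,"az":0.2}
    - {"jaw":1,"tx":-0.15,"ty":-0.009,"tz":0.03,"ax":0,"ay":0,"az":0.3}
    - {"jaw":1,"tx":-0.195,"ty":-0.012,"tz":0.04,"ax":0,"ay":0,"az":0.4}
    - {"jaw":1,"tx":-0.24,"ty":-0.015,"tz":0.05,"ax":0,"ay":0,"az":0.5}
    - {"jaw":1,"tx":-0.285,"ty":-0.018,"tz":0.06,"ax":0,"ay":0,"az":0.6}
    - {"jaw":1,"tx":-0.33,"ty":-0.02,"tz":0.08,"ax":0,"ay":0,"az":0.654}
    - {"jaw":1,"tx":-0.375,"ty":-0.021,"tz":0.1,"ax":0,"ay":0,"az":0.654}

```text
time: 2.0
tool_pos: [0.4901, -0.1453, 0.2005]
ee_rot: [3.139, -0.0, 1.279]
wrist_force: [0.9, -0.3, -0.3]
width: 0.0941
```

```bash
python3 - <<'E'
from h import *
st()
m=camera_model('wrist');p,d=save('wrist','w1.png');P=cloud('wrist',d)
q=P[(d>0)&(P[...,2]>.072)&(P[...,2]<.09)&(np.hypot(P[...,0]-.4915,P[...,1]+.148)<.04)];print(len(q),np.median(q[:,2]))
print(cv2.minAreaRect((q[:,:2]*1000).astype(np.float32)))
rel([.4915,-.148,.056],[np.pi,0,np.radians(73.4)])
E
```

```text
{'time': np.float64(2.0), 'tool_pos': array([ 0.4901, -0.1453,  0.2005]), 'ee_rot': array([ 3.1390e+00, -3.0000e-04,  1.2794e+00]), 'wrist_force': array([ 0.8784, -0.2994, -0.2589]), 'wrist_torque': array([-0.117 ,  0.122 , -0.0191]), 'width': np.float64(0.0941)}
893 0.07427897461944594
((489.42633056640625, -153.32489013671875), (23.086376190185547, 23.503873825073242), 72.70053100585938)
t [0.0038 0.0013 0.1391] a [-0.0032  0.0043 -0.0062]
```

View pics/w1.png

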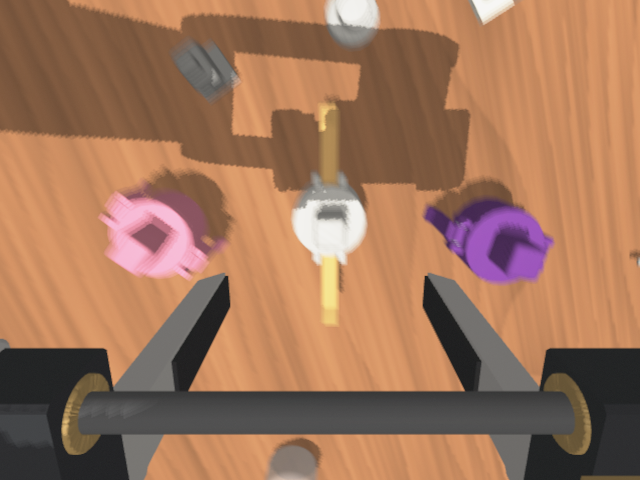

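The wrist view shows the aluminium cap at (330,220) between the fingers. It's motion-blurred because the arm was still settling, so I'll measure once more now it's at rest.

```bash
python3 - <<'E'
from h import *
snapshot('wrist');st()
p,d=save('wrist','w2.png');P=cloud('wrist',d)
q=P[(d>0)&(P[...,2]>.073)&(P[...,2]<.09)&(np.hypot(P[...,0]-.4915,P[...,1]+.148)<.04)];print(len(q),np.median(q[:,2]))
print(cv2.minAreaRect((q[:,:2]*1000).astype(np.float32)))
rel([.4915,-.148,.056],[np.pi,0,np.radians(73.4)])
E
```

```text
{'time': np.float64(2.1), 'tool_pos': array([ 0.4886, -0.1471,  0.1961]), 'ee_rot': array([-3.1354e+00,  8.0000e-04,  1.2748e+00]), 'wrist_force': array([-0.696 ,  1.1519, -0.8433]), 'wrist_torque': array([-0.0046,  0.1034, -0.0022]), 'width': np.float64(0.0939)}
1004 0.08146908212374668
((490.7523193359375, -144.85836791992188), (23.413394927978516, 23.35552978515625), 73.44831848144531)
t [-0.0023  0.0042  0.1419] a [-0.0046 -0.0009 -0.0042]
```

Emit:
step_arm:
  steps:
    - {"jaw":1,"tx":-0.002,"ty":0.004,"tz":0.03,"ax":-0.004,"ay":0,"az":-0.004}
    - {"jaw":1,"tx":-0.002,"ty":0.004,"tz":0.065,"ax":-0.004,"ay":0,"az":-0.004}
    - {"jaw":1,"tx":-0.002,"ty":0.004,"tz":0.1,"ax":-0.004,"ay":0,"az":-0.004}
    - {"jaw":1,"tx":-0.002,"ty":0.004,"tz":0.12,"ax":-0.004,"ay":0,"az":-0.004}
    - {"jaw":1,"tx":-0.002,"ty":0.004,"tz":0.13,"ax":-0.004,"ay":0,"az":-0.004}
    - {"jaw":1,"tx":-0.002,"ty":0.004,"tz":0.137,"ax":-0.004,"ay":0,"az":-0.004}
    - {"jaw":1,"tx":-0.002,"ty":0.004,"tz":0.1405,"ax":-0.004,"ay":0,"az":-0.004}
    - {"jaw":1,"tx":-0.002,"ty":0.004,"tz":0.1405,"ax":-0.004,"ay":0,"az":-0.004}

```text
time: 2.95
tool_pos: [0.492, -0.1476, 0.0584]
ee_rot: [3.141, -0.001, 1.281]
wrist_force: [-0.2, 1.0, -0.6]
width: 0.0937
```

```bash
python3 - <<'E'
from h import *
st();rel([.491,-.1475,.056],[np.pi,0,np.radians(73.4)])
E
```

```text
{'time': np.float64(2.95), 'tool_pos': array([ 0.492 , -0.1476,  0.0584]), 'ee_rot': array([ 3.1405e+00, -7.0000e-04,  1.2813e+00]), 'wrist_force': array([-0.1895,  1.0476, -0.6043]), 'wrist_torque': array([-0.0646,  0.0494, -0.0537]), 'width': np.float64(0.0937)}
t [-0.0002 -0.001   0.0024] a [ 0.0011 -0.0007  0.0002]
```

Emit:
step_arm:
  steps:
    - {"jaw":0.3,"tx":0,"ty":-0.001,"tz":0.0015,"ax":0,"ay":0,"az":0}
    - {"jaw":0.15,"tx":0,"ty":-0.001,"tz":0.0015,"ax":0,"ay":0,"az":0}
    - {"jaw":0,"tx":0,"ty":-0.001,"tz":0.0015,"ax":0,"ay":0,"az":0}
    - {"jaw":0,"tx":0,"ty":-0.001,"tz":0.0015,"ax":0,"ay":0,"az":0}
    - {"jaw":0,"tx":0,"ty":-0.001,"tz":0.0015,"ax":0,"ay":0,"az":0}
    - {"jaw":0,"tx":0,"ty":-0.001,"tz":0.0015,"ax":0,"ay":0,"az":0}
    - {"jaw":0,"tx":0,"ty":-0.001,"tz":0.0015,"ax":0,"ay":0,"az":0}
    - {"jaw":0,"tx":0,"ty":-0.001,"tz":0.0015,"ax":0,"ay":0,"az":0}

```text
time: 3.75
tool_pos: [0.4911, -0.1473, 0.0569]
ee_rot: [3.141, -0.001, 1.281]
wrist_force: [-0.1, -0.4, -0.1]
width: 0.0336
```

```bash
python3 - <<'E'
from h import *
st();rel([.515,-.01,.27],[np.pi,0,1.6])
rel([.546,.170,.27],[np.pi,0,1.873])
E
```

```text
{'time': np.float64(3.75), 'tool_pos': array([ 0.4911, -0.1473,  0.0569]), 'ee_rot': array([ 3.1406e+00, -8.0000e-04,  1.2813e+00]), 'wrist_force': array([-0.1477, -0.4132, -0.063 ]), 'wrist_torque': array([-0.0463,  0.0865,  0.0026]), 'width': np.float64(0.0336)}
t [ 0.1386 -0.016  -0.2131] a [ 0.0011 -0.0006 -0.3187]
t [ 0.3199 -0.0377 -0.2129] a [ 1.200e-03 -4.000e-04 -5.917e-01]
```

Emit:
step_arm:
  steps:
    - {"jaw":0,"tx":0,"ty":0,"tz":0,"ax":0,"ay":0,"az":0}
    - {"jaw":0,"tx":0,"ty":0,"tz":0,"ax":0,"ay":0,"az":0}
    - {"jaw":0,"tx":0,"ty":0,"tz":0,"ax":0,"ay":0,"az":0}
    - {"jaw":0,"tx":0,"ty":0,"tz":0,"ax":0,"ay":0,"az":0}
    - {"jaw":0,"tx":0,"ty":0,"tz":-0.002,"ax":0,"ay":0,"az":0}
    - {"jaw":0,"tx":0,"ty":0,"tz":-0.01,"ax":0,"ay":0,"az":0}
    - {"jaw":0,"tx":0,"ty":0,"tz":-0.025,"ax":0,"ay":0,"az":0}
    - {"jaw":0,"tx":0,"ty":0,"tz":-0.045,"ax":0,"ay":0,"az":0}

```text
time: 4.55
tool_pos: [0.4901, -0.1469, 0.1011]
ee_rot: [-3.139, -0.001, 1.281]
wrist_force: [-0.1, -0.6, -2.6]
width: 0.024
```

```bash
python3 - <<'E'
from h import *
st();rel([.515,-.01,.29],[np.pi,0,1.6])
rel([.546,.170,.29],[np.pi,0,1.873])
E
```

```text
{'time': np.float64(4.55), 'tool_pos': array([ 0.4901, -0.1469,  0.1011]), 'ee_rot': array([-3.1395e+00, -1.2000e-03,  1.2812e+00]), 'wrist_force': array([-0.0617, -0.6235, -2.5519]), 'wrist_torque': array([-0.0954,  0.0829, -0.0152]), 'width': np.float64(0.024)}
t [ 0.1385 -0.0156 -0.1887] a [-0.0019 -0.0015 -0.3188]
t [ 0.3199 -0.0373 -0.1884] a [-0.0017 -0.0018 -0.5918]
```

Emit:
step_arm:
  steps:
    - {"jaw":0,"tx":0,"ty":0,"tz":-0.04,"ax":0,"ay":0,"az":0}
    - {"jaw":0,"tx":0,"ty":0,"tz":-0.08,"ax":0,"ay":0,"az":0}
    - {"jaw":0,"tx":0.01,"ty":-0.001,"tz":-0.12,"ax":0,"ay":0,"az":-0.03}
    - {"jaw":0,"tx":0.035,"ty":-0.004,"tz":-0.155,"ax":0,"ay":0,"az":-0.08}
    - {"jaw":0,"tx":0.065,"ty":-0.008,"tz":-0.18,"ax":0,"ay":0,"az":-0.15}
    - {"jaw":0,"tx":0.1,"ty":-0.012,"tz":-0.19,"ax":0,"ay":0,"az":-0.22}
    - {"jaw":0,"tx":0.135,"ty":-0.016,"tz":-0.19,"ax":0,"ay":0,"az":-0.3}
    - {"jaw":0,"tx":0.17,"ty":-0.02,"tz":-0.19,"ax":0,"ay":0,"az":-0.37}

```text
time: 5.35
tool_pos: [0.52, 0.0227, 0.2924]
ee_rot: [3.141, -0.002, 1.654]
wrist_force: [0.6, -0.1, -3.4]
width: 0.0238
```

```bash
python3 - <<'E'
from h import *
st()
rel([.546,.170,.28],[np.pi,0,1.873])
E
```

```text
{'time': np.float64(5.35), 'tool_pos': array([0.52  , 0.0227, 0.2924]), 'ee_rot': array([ 3.1414e+00, -1.7000e-03,  1.6540e+00]), 'wrist_force': array([ 0.5733, -0.0708, -3.4074]), 'wrist_torque': array([-0.0472, -0.0077, -0.0251]), 'width': np.float64(0.0238)}
t [0.1446 0.0381 0.0126] a [ 0.0004 -0.0016 -0.219 ]
```

Emit:
step_arm:
  steps:
    - {"jaw":0,"tx":0.03,"ty":0.008,"tz":0.0,"ax":0,"ay":-0.0016,"az":-0.06}
    - {"jaw":0,"tx":0.06,"ty":0.016,"tz":0.0,"ax":0,"ay":-0.0016,"az":-0.12}
    - {"jaw":0,"tx":0.09,"ty":0.024,"tz":0.0,"ax":0,"ay":-0.0016,"az":-0.18}
    - {"jaw":0,"tx":0.115,"ty":0.03,"tz":0.0,"ax":0,"ay":-0.0016,"az":-0.219}
    - {"jaw":0,"tx":0.135,"ty":0.036,"tz":0.003,"ax":0,"ay":-0.0016,"az":-0.219}
    - {"jaw":0,"tx":0.1446,"ty":0.038,"tz":0.006,"ax":0,"ay":-0.0016,"az":-0.219}
    - {"jaw":0,"tx":0.1446,"ty":0.038,"tz":0.006,"ax":0,"ay":-0.0016,"az":-0.219}
    - {"jaw":0,"tx":0.1446,"ty":0.038,"tz":0.006,"ax":0,"ay":-0.0016,"az":-0.219}

```text
time: 6.15
tool_pos: [0.5457, 0.1693, 0.2864]
ee_rot: [-3.141, 0.001, 1.872]
wrist_force: [-0.2, 0.4, -3.1]
width: 0.0238
```

```bash
python3 - <<'E'
from h import *
st()
p,d=save('scene','s2.png',(300,60,540,300),2.5);P=cloud('scene',d)
st()
col=p.astype(int)
# lug top in scene camera
L=(d>0)&(P[...,2]>.22)&(np.hypot(P[...,0]-.546,P[...,1]-.17)<.06)
for a in np.arange(.22,.33,.01):
    q=P[L&(P[...,2]>=a)&(P[...,2]<a+.01)]
    if len(q)>5: print(round(a,2),len(q),q.mean(0).round(4),q[:,:2].min(0).round(3),q[:,:2].max(0).round(3))
rel([.546,.170,.28],[np.pi,0,1.873])
E
```

```text
{'time': np.float64(6.15), 'tool_pos': array([0.5457, 0.1693, 0.2864]), 'ee_rot': array([-3.1410e+00,  7.0000e-04,  1.8725e+00]), 'wrist_force': array([-0.2103,  0.3798, -3.0773]), 'wrist_torque': array([-0.0578,  0.0739, -0.0134]), 'width': np.float64(0.0238)}
{'time': np.float64(6.2), 'tool_pos': array([0.5458, 0.169 , 0.2867]), 'ee_rot': array([3.1416e+00, 7.0000e-04, 1.8719e+00]), 'wrist_force': array([ 0.4668, -0.2511, -3.9418]), 'wrist_torque': array([-0.0858, -0.0109, -0.02  ]), 'width': np.float64(0.0233)}
0.23 159 [0.5705 0.1578 0.2356] [0.551 0.137] [0.578 0.193]
0.24 155 [0.5726 0.1635 0.2449] [0.536 0.138] [0.578 0.223]
0.25 270 [0.5682 0.1545 0.2555] [0.531 0.113] [0.578 0.222]
0.26 432 [0.5596 0.1651 0.2666] [0.522 0.115] [0.578 0.228]
0.27 1109 [0.5553 0.159  0.2736] [0.518 0.111] [0.578 0.228]
0.28 133 [0.5526 0.1596 0.2854] [0.528 0.153] [0.571 0.181]
0.29 225 [0.5557 0.1632 0.2949] [0.526 0.152] [0.572 0.184]
0.3 318 [0.5523 0.1636 0.3063] [0.526 0.153] [0.573 0.185]
0.31 313 [0.5491 0.1657 0.3135] [0.527 0.152] [0.573 0.185]
0.32 205 [0.5517 0.1658 0.3251] [0.526 0.153] [0.573 0.185]
0.33 202 [0.5525 0.165  0.335 ] [0.525 0.152] [0.573 0.185]
t [0.0009 0.0005 0.0067] a [ 0.      0.0007 -0.0011]
```

View pics/s2.png

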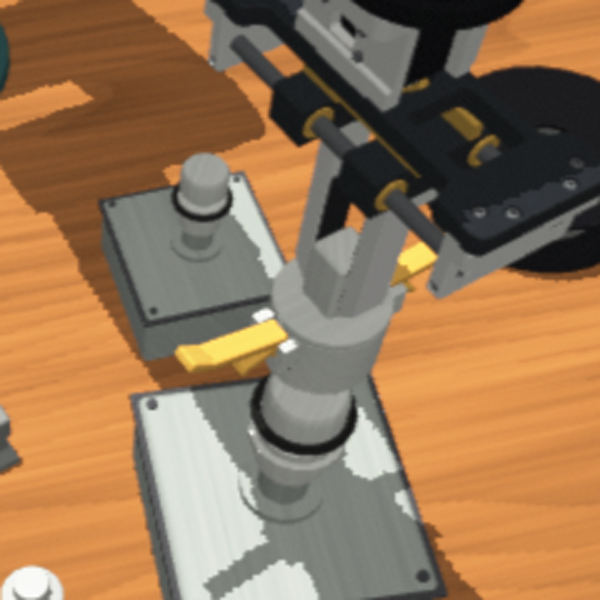

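Now the cap hangs level over the neck. I'll fit circles to the cap's wall and the neck's head from the same camera, so the offset is relative.

```bash
python3 - <<'E'
from h import *
from scipy.optimize import least_squares
o=st();_,d=snapshot('scene');P=cloud('scene',d)
D=np.load('scene.npz');P0=cloud('scene',D['d'])
def fit(P,d,z0,z1,r,c):
    cam=np.array([.894,-.05])-np.array(c);cam/=np.linalg.norm(cam)
    v=P[...,:2]-np.array(c)
    q=P[(d>0)&(P[...,2]>z0)&(P[...,2]<z1)&(np.hypot(v[...,0],v[...,1])<r+.006)&(np.hypot(v[...,0],v[...,1])>r-.008)&((v@cam)>r*.5)][:,:2]
    s=least_squares(lambda x:np.hypot(q[:,0]-x[0],q[:,1]-x[1])-r,c,loss='soft_l1',f_scale=.0008)
    e=np.abs(np.hypot(q[:,0]-s.x[0],q[:,1]-s.x[1])-r);print(len(q),s.x.round(4),np.median(e).round(5))
    return s.x
z=o['tool_pos'][2]-.0565
a=fit(P0,D['d'],.174,.184,.0245,[.546,.17]);a=fit(P0,D['d'],.174,.184,.0245,a)
b=fit(P,d,z+.006,z+.04,.031,o['tool_pos'][:2]);b=fit(P,d,z+.006,z+.04,.031,b)
e=a-b;R=Rot.from_euler('xyz',o['ee_rot']);print('cap-tcp',(b-o['tool_pos'][:2]).round(4),'shift',e.round(4),'tool',R.inv().apply([*e,0]).round(4))
E
```

```text
{'time': np.float64(6.2), 'tool_pos': array([0.5458, 0.169 , 0.2867]), 'ee_rot': array([3.1416e+00, 7.0000e-04, 1.8719e+00]), 'wrist_force': array([ 0.4668, -0.2511, -3.9418]), 'wrist_torque': array([-0.0858, -0.0109, -0.02  ]), 'width': np.float64(0.0233)}
136 [0.5465 0.1706] 0.0005
137 [0.5465 0.1706] 0.00053
566 [0.5461 0.1676] 0.00048
570 [0.5461 0.1675] 0.00053
cap-tcp [ 0.0003 -0.0015] shift [0.0004 0.0031] tool [ 0.0029  0.0013 -0.    ]
```

Emit:
step_arm:
  steps:
    - {"jaw":0,"tx":0.0028,"ty":0.0013,"tz":0.01,"ax":0,"ay":0,"az":0}
    - {"jaw":0,"tx":0.0028,"ty":0.0013,"tz":0.02,"ax":0,"ay":0,"az":0}
    - {"jaw":0,"tx":0.0028,"ty":0.0013,"tz":0.028,"ax":0,"ay":0,"az":0}
    - {"jaw":0,"tx":0.0028,"ty":0.0013,"tz":0.032,"ax":0,"ay":0,"az":0}
    - {"jaw":0,"tx":0.0028,"ty":0.0013,"tz":0.036,"ax":0,"ay":0,"az":0}
    - {"jaw":0,"tx":0.0028,"ty":0.0013,"tz":0.04,"ax":0,"ay":0,"az":0}
    - {"jaw":0,"tx":0.0028,"ty":0.0013,"tz":0.043,"ax":0,"ay":0,"az":0}
    - {"jaw":0,"tx":0.0028,"ty":0.0013,"tz":0.045,"ax":0,"ay":0,"az":0}

```text
time: 7.05
tool_pos: [0.5463, 0.172, 0.2417]
ee_rot: [3.141, 0.001, 1.872]
wrist_force: [-1.1, -0.1, -3.3]
width: 0.024
```

```bash
python3 - <<'E'
from h import *
st()
E
```

```text
{'time': np.float64(7.05), 'tool_pos': array([0.5463, 0.172 , 0.2417]), 'ee_rot': array([3.1411e+00, 6.0000e-04, 1.8716e+00]), 'wrist_force': array([-1.1205, -0.0633, -3.3442]), 'wrist_torque': array([-0.0797,  0.0205, -0.0005]), 'width': np.float64(0.024)}
```

Emit:
step_arm:
  steps:
    - {"jaw":0,"tx":0,"ty":0,"tz":0.002,"ax":0,"ay":0,"az":0}
    - {"jaw":0,"tx":0,"ty":0,"tz":0.004,"ax":0,"ay":0,"az":0}
    - {"jaw":0,"tx":0,"ty":0,"tz":0.006,"ax":0,"ay":0,"az":0}
    - {"jaw":0,"tx":0,"ty":0,"tz":0.008,"ax":0,"ay":0,"az":0}
    - {"jaw":0,"tx":0,"ty":0,"tz":0.0095,"ax":0,"ay":0,"az":0}
    - {"jaw":0,"tx":0,"ty":0,"tz":0.011,"ax":0,"ay":0,"az":0}

```text
time: 7.65
tool_pos: [0.5464, 0.1719, 0.2306]
ee_rot: [3.141, 0.001, 1.872]
wrist_force: [-0.3, 0.1, -3.4]
width: 0.0234
```

```bash
python3 - <<'E'
from h import *
st()
E
```

```text
{'time': np.float64(7.65), 'tool_pos': array([0.5464, 0.1719, 0.2306]), 'ee_rot': array([3.1410e+00, 6.0000e-04, 1.8716e+00]), 'wrist_force': array([-0.3447,  0.0562, -3.4437]), 'wrist_torque': array([-0.0878,  0.0746,  0.0106]), 'width': np.float64(0.0234)}
```

Emit:
step_arm:
  steps:
    - {"jaw":0,"tx":0,"ty":0,"tz":0.0015,"ax":0,"ay":0,"az":0}
    - {"jaw":0,"tx":0,"ty":0,"tz":0.003,"ax":0,"ay":0,"az":0}
    - {"jaw":0,"tx":0,"ty":0,"tz":0.0045,"ax":0,"ay":0,"az":0}
    - {"jaw":0,"tx":0,"ty":0,"tz":0.006,"ax":0,"ay":0,"az":0}
    - {"jaw":0,"tx":0,"ty":0,"tz":0.007,"ax":0,"ay":0,"az":0}
    - {"jaw":0,"tx":0,"ty":0,"tz":0.008,"ax":0,"ay":0,"az":0}

```text
time: 8.25
tool_pos: [0.5464, 0.172, 0.2229]
ee_rot: [3.14, 0.001, 1.872]
wrist_force: [-2.0, -0.3, 2.0]
width: 0.0242
```

```bash
python3 - <<'E'
from h import *
st()
E
```

```text
{'time': np.float64(8.25), 'tool_pos': array([0.5464, 0.172 , 0.2229]), 'ee_rot': array([3.1405e+00, 6.0000e-04, 1.8716e+00]), 'wrist_force': array([-2.0247, -0.2545,  2.0281]), 'wrist_torque': array([-0.1847,  0.4794,  0.0537]), 'width': np.float64(0.0242)}
```

Emit:
step_arm:
  steps:
    - {"jaw":0,"tx":0,"ty":0,"tz":0.0015,"ax":0,"ay":0,"az":0}
    - {"jaw":0,"tx":0,"ty":0,"tz":0.003,"ax":0,"ay":0,"az":0}
    - {"jaw":0,"tx":0,"ty":0,"tz":0.0045,"ax":0,"ay":0,"az":0}
    - {"jaw":0,"tx":0,"ty":0,"tz":0.006,"ax":0,"ay":0,"az":0}
    - {"jaw":0,"tx":0,"ty":0,"tz":0.007,"ax":0,"ay":0,"az":0}

```text
time: 8.75
tool_pos: [0.5464, 0.1719, 0.2157]
ee_rot: [3.141, 0.001, 1.872]
wrist_force: [-1.3, -0.9, 1.8]
width: 0.024
```

```bash
python3 - <<'E'
from h import *
st()
E
```

```text
{'time': np.float64(8.75), 'tool_pos': array([0.5464, 0.1719, 0.2157]), 'ee_rot': array([3.1406e+00, 7.0000e-04, 1.8716e+00]), 'wrist_force': array([-1.3197, -0.8911,  1.7676]), 'wrist_torque': array([-0.1027,  0.5232, -0.0044]), 'width': np.float64(0.024)}
```

Emit:
step_arm:
  steps:
    - {"jaw":0,"tx":0,"ty":0,"tz":0.0008,"ax":0,"ay":0,"az":0}
    - {"jaw":0,"tx":0,"ty":0,"tz":0.0016,"ax":0,"ay":0,"az":0}
    - {"jaw":0,"tx":0,"ty":0,"tz":0.0024,"ax":0,"ay":0,"az":0}
    - {"jaw":0,"tx":0,"ty":0,"tz":0.003,"ax":0,"ay":0,"az":0}

```text
time: 9.15
tool_pos: [0.5464, 0.1719, 0.2126]
ee_rot: [3.141, 0.001, 1.872]
wrist_force: [-2.7, -0.3, 2.1]
width: 0.0236
```

```bash
python3 - <<'E'
from h import *
st()
E
```

```text
{'time': np.float64(9.15), 'tool_pos': array([0.5464, 0.1719, 0.2126]), 'ee_rot': array([3.1406e+00, 6.0000e-04, 1.8716e+00]), 'wrist_force': array([-2.726 , -0.2609,  2.0935]), 'wrist_torque': array([-0.173 ,  0.4189,  0.0386]), 'width': np.float64(0.0236)}
```

Emit:
step_arm:
  steps:
    - {"jaw":0,"tx":0,"ty":0,"tz":0.0005,"ax":0,"ay":0,"az":0}
    - {"jaw":0,"tx":0,"ty":0,"tz":0.001,"ax":0,"ay":0,"az":0}
    - {"jaw":0,"tx":0,"ty":0,"tz":0.0015,"ax":0,"ay":0,"az":0}

```text
time: 9.45
tool_pos: [0.5464, 0.172, 0.2111]
ee_rot: [3.141, 0.001, 1.872]
wrist_force: [-1.0, 0.2, 2.5]
width: 0.0237
```

```bash
python3 - <<'E'
from h import *
st()
E
```

```text
{'time': np.float64(9.45), 'tool_pos': array([0.5464, 0.172 , 0.2111]), 'ee_rot': array([3.1406e+00, 6.0000e-04, 1.8716e+00]), 'wrist_force': array([-1.0399,  0.1822,  2.4971]), 'wrist_torque': array([-0.1265,  0.427 , -0.0149]), 'width': np.float64(0.0237)}
```

Emit:
step_arm:
  steps:
    - {"jaw":0,"tx":0,"ty":0,"tz":0.0005,"ax":0,"ay":0,"az":0}
    - {"jaw":0,"tx":0,"ty":0,"tz":0.001,"ax":0,"ay":0,"az":0}

```text
time: 9.65
tool_pos: [0.5464, 0.172, 0.2107]
ee_rot: [3.14, 0.001, 1.872]
wrist_force: [-3.0, -0.7, 5.4]
width: 0.0238
```

Emit:
step_arm:
  steps:
    - {"jaw":0,"tx":0,"ty":0,"tz":0.0005,"ax":0,"ay":0,"az":0}
    - {"jaw":0,"tx":0,"ty":0,"tz":0.001,"ax":0,"ay":0,"az":0}

```text
time: 9.85
tool_pos: [0.5464, 0.172, 0.2106]
ee_rot: [3.139, 0.001, 1.872]
wrist_force: [-3.6, -0.4, 7.5]
width: 0.0237
```

Emit:
step_arm:
  steps:
    - {"jaw":0,"tx":0,"ty":0,"tz":0.001,"ax":0,"ay":0,"az":0}
    - {"jaw":0,"tx":0,"ty":0,"tz":0.0015,"ax":0,"ay":0,"az":0}
    - {"jaw":0,"tx":0,"ty":0,"tz":0.002,"ax":0,"ay":0,"az":0}

```text
time: 10.15
tool_pos: [0.5464, 0.1719, 0.2106]
ee_rot: [3.138, 0.001, 1.872]
wrist_force: [-5.0, -1.1, 11.1]
width: 0.0238
```

Emit:
step_arm:
  steps:
    - {"jaw":0,"tx":0,"ty":0,"tz":0.0022,"ax":0,"ay":0,"az":0}
    - {"jaw":0,"tx":0,"ty":0,"tz":0.0028,"ax":0,"ay":0,"az":0}
    - {"jaw":0,"tx":0,"ty":0,"tz":0.0033,"ax":0,"ay":0,"az":0}
    - {"jaw":0,"tx":0,"ty":0,"tz":0.0033,"ax":0,"ay":0,"az":0}

```text
time: 10.55
tool_pos: [0.5463, 0.1719, 0.2106]
ee_rot: [3.135, 0.001, 1.872]
wrist_force: [-6.7, -1.3, 12.0]
width: 0.0239
```

Emit:
step_arm:
  steps:
    - {"jaw":0,"tx":0,"ty":0,"tz":0.0035,"ax":0.003,"ay":0,"az":0}
    - {"jaw":0,"tx":0,"ty":0,"tz":0.004,"ax":0.005,"ay":0,"az":0}
    - {"jaw":0,"tx":0,"ty":0,"tz":0.0045,"ax":0.006,"ay":0,"az":0}
    - {"jaw":0,"tx":0,"ty":0,"tz":0.0045,"ax":0.006,"ay":0,"az":0}

```text
time: 10.95
tool_pos: [0.5464, 0.172, 0.2105]
ee_rot: [3.138, 0.002, 1.872]
wrist_force: [-6.1, -2.0, 15.8]
width: 0.0237
```

```bash
python3 - <<'E'
from h import *
st()
E
```

```text
{'time': np.float64(10.95), 'tool_pos': array([0.5464, 0.172 , 0.2105]), 'ee_rot': array([3.1376e+00, 1.8000e-03, 1.8717e+00]), 'wrist_force': array([-6.1274, -2.0177, 15.7534]), 'wrist_torque': array([-0.3876,  1.5986, -0.004 ]), 'width': np.float64(0.0237)}
```

Emit:
step_arm:
  steps:
    - {"jaw":0,"tx":0,"ty":0,"tz":0.0048,"ax":0.004,"ay":0,"az":0}
    - {"jaw":0,"tx":0,"ty":0,"tz":0.005,"ax":0.006,"ay":0,"az":0}
    - {"jaw":0,"tx":0,"ty":0,"tz":0.005,"ax":0.006,"ay":0,"az":0}
    - {"jaw":0,"tx":0,"ty":0,"tz":0.005,"ax":0.006,"ay":0,"az":0}

```text
time: 11.35
tool_pos: [0.5465, 0.172, 0.2105]
ee_rot: [3.139, 0.002, 1.872]
wrist_force: [-6.5, -2.4, 15.9]
width: 0.0236
```

Emit:
step_arm:
  steps:
    - {"jaw":0,"tx":0,"ty":0,"tz":0.0055,"ax":0.003,"ay":0,"az":0}
    - {"jaw":0,"tx":0,"ty":0,"tz":0.006,"ax":0.003,"ay":0,"az":0}
    - {"jaw":0,"tx":0,"ty":0,"tz":0.006,"ax":0.003,"ay":0,"az":0}
    - {"jaw":0,"tx":0,"ty":0,"tz":0.006,"ax":0.003,"ay":0,"az":0}

```text
time: 11.75
tool_pos: [0.5464, 0.172, 0.2105]
ee_rot: [3.137, 0.003, 1.872]
wrist_force: [-7.7, -2.2, 19.3]
width: 0.0242
```

Home felt: firm stop at TCP z 0.2105, which puts the rim at about 0.154 and agrees with the camera estimate. It's pressed with about 20–22 N. Now I'll unload and release.

Emit:
step_arm:
  steps:
    - {"jaw":0,"tx":0,"ty":0,"tz":0.003,"ax":0.004,"ay":0,"az":0}
    - {"jaw":0,"tx":0,"ty":0,"tz":0.0005,"ax":0.004,"ay":0,"az":0}
    - {"jaw":0,"tx":0,"ty":0,"tz":0,"ax":0.004,"ay":0,"az":0}
    - {"jaw":0.3,"tx":0,"ty":0,"tz":0,"ax":0.004,"ay":0,"az":0}
    - {"jaw":0.5,"tx":0,"ty":0,"tz":0,"ax":0.004,"ay":0,"az":0}
    - {"jaw":0.5,"tx":0,"ty":0,"tz":0,"ax":0.004,"ay":0,"az":0}
    - {"jaw":0.5,"tx":0,"ty":0,"tz":0,"ax":0.004,"ay":0,"az":0}
    - {"jaw":0.5,"tx":0,"ty":0,"tz":0,"ax":0.004,"ay":0,"az":0}

```text
time: 12.55
tool_pos: [0.5465, 0.172, 0.2101]
ee_rot: [-3.141, 0.003, 1.872]
wrist_force: [0.1, -0.3, -0.2]
width: 0.0467
```

Emit:
step_arm:
  steps:
    - {"jaw":0.5,"tx":0,"ty":0,"tz":-0.01,"ax":0,"ay":0,"az":0}
    - {"jaw":0.5,"tx":0,"ty":0,"tz":-0.025,"ax":0,"ay":0,"az":0}
    - {"jaw":0.4,"tx":0,"ty":0,"tz":-0.055,"ax":0,"ay":0,"az":0}
    - {"jaw":0.2,"tx":0,"ty":0,"tz":-0.09,"ax":0,"ay":0,"az":0}
    - {"jaw":0,"tx":0,"ty":0,"tz":-0.12,"ax":0,"ay":0,"az":0}
    - {"jaw":0,"tx":0,"ty":0,"tz":-0.12,"ax":0,"ay":0,"az":0}
    - {"jaw":0,"tx":0,"ty":0,"tz":-0.12,"ax":0,"ay":0,"az":0}
    - {"jaw":0,"tx":0,"ty":0,"tz":-0.12,"ax":0,"ay":0,"az":0}

```text
time: 13.35
tool_pos: [0.5461, 0.1723, 0.3288]
ee_rot: [-3.139, 0.003, 1.872]
wrist_force: [0.0, -0.3, -0.0]
width: 0.0028
```

```bash
python3 - <<'E'
from h import *
o=st()
p,d=save('scene','s3.png',(300,60,540,300),2.5);P=cloud('scene',d)
w=.0
c=np.array([.5464,.1712]);rr=np.hypot(P[...,0]-c[0],P[...,1]-c[1])
lug=P[(d>0)&(rr<.03)&(P[...,2]>.225)&(P[...,2]<.245)];print('lug top',np.percentile(lug[:,2],[50,90]).round(4),lug.mean(0))
col=p.astype(int);b=(d>0)&(rr<.12)&(col[...,0]-col[...,2]>80)&(P[...,2]>.14)&(col[...,1]>110)
q=P[b];yaw=1.872;ax=np.array([np.cos(yaw),np.sin(yaw)]);t=(q[:,:2]-c)@ax
for s in(1,-1):
  e=t*s
  for a in(.04,.05,.06,.07,.08,.09):
    k=(e>a)&(e<a+.01)
    if k.sum()>3: print(s,a,k.sum(),q[k].mean(0).round(4))
E
```

```text
{'time': np.float64(13.35), 'tool_pos': array([0.5461, 0.1723, 0.3288]), 'ee_rot': array([-3.1392e+00,  2.7000e-03,  1.8718e+00]), 'wrist_force': array([ 0.0487, -0.3403, -0.0259]), 'wrist_torque': array([-0.0735,  0.0475, -0.0208]), 'width': np.float64(0.0028)}
lug top [0.2339 0.2355] [0.54992679 0.16927817 0.2330368 ]
1 0.04 64 [0.5344 0.215  0.1933]
1 0.05 74 [0.5324 0.2242 0.193 ]
1 0.06 61 [0.5285 0.2339 0.1955]
1 0.07 63 [0.526  0.2433 0.1962]
1 0.08 80 [0.5225 0.2528 0.1993]
1 0.09 14 [0.521  0.2591 0.2012]
-1 0.04 80 [0.5624 0.1288 0.1931]
-1 0.05 86 [0.5654 0.1197 0.1935]
-1 0.06 63 [0.5676 0.1095 0.2003]
-1 0.07 57 [0.5708 0.1002 0.2024]
-1 0.08 56 [0.5739 0.0906 0.2079]
-1 0.09 24 [0.5752 0.0846 0.2091]
```

View pics/s3.png

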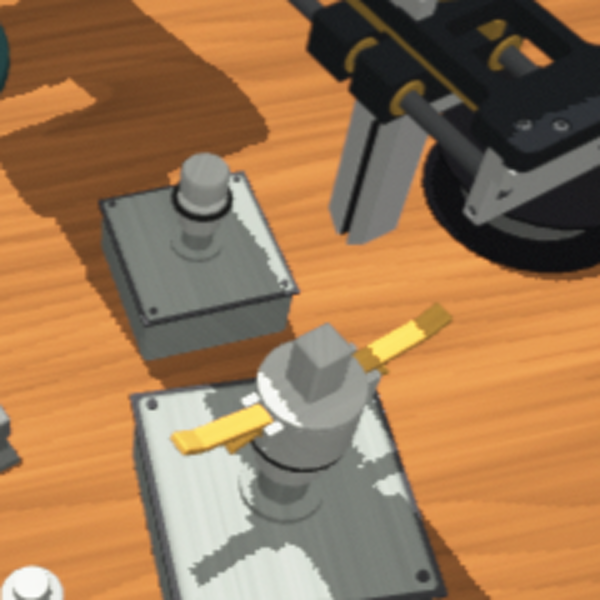

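The cap is seated: lug top at z≈0.2345 (crop 320,350), gasket ring tight under the rim (300,465), and both brass arms still up at (225,430) and (405,335). Next is the +side arm. I'll sweep a closed fingertip along its arc, tilted slightly outward.

```bash
cat >> h.py <<'E'
C0=np.array([.5465,.1712]);YAW=1.872;U=np.array([np.cos(YAW),np.sin(YAW)]);HOME=.1543
def arm_rows(side,ths,s=.040,gap=0.,tau=.2):
    """tool rows for the inner bottom corner of the fingertips to sit on the arm's outer face at angle th"""
    o=get_obs();Rc=Rot.from_euler('xyz',o['ee_rot'])
    u=np.array([*(U*side),0]);z=np.array([0,0,1.])
    out=u*np.cos(tau)-z*np.sin(tau);d=-u*np.sin(tau)-z*np.cos(tau);x=out*side
    T=Rot.from_matrix(np.stack([x,np.cross(d,x),d],1))
    a=(Rc.inv()*T).as_rotvec()
    for th,g in zip(ths,np.broadcast_to(gap,len(ths))):
        r=.0335+s*np.sin(th)+(.009+g)*np.cos(th);h=.030-s*np.cos(th)+(.009+g)*np.sin(th)
        p=np.array([*C0,HOME])+u*r+z*h-.008*d+.008*out
        print(th,'world',p.round(3),'t',Rc.inv().apply(p-o['tool_pos']).round(4),'a',a.round(3))
E
python3 - <<'E'
from h import *
arm_rows(1,[1.8,1.7],gap=[.04,.008])
E
```

```text
1.8 world [0.526 0.239 0.247] t [0.0698 0.0005 0.0807] a [-0.003 -0.197  0.   ]
1.7 world [0.523 0.248 0.213] t [0.0796 0.0006 0.1155] a [-0.003 -0.197  0.   ]
```

Emit:
step_arm:
  steps:
    - {"jaw":0,"tx":0.04,"ty":0,"tz":0.0,"ax":0,"ay":-0.07,"az":0}
    - {"jaw":0,"tx":0.075,"ty":0,"tz":0.015,"ax":0,"ay":-0.15,"az":0}
    - {"jaw":0,"tx":0.075,"ty":0,"tz":0.05,"ax":-0.003,"ay":-0.197,"az":0}
    - {"jaw":0,"tx":0.075,"ty":0,"tz":0.075,"ax":-0.003,"ay":-0.197,"az":0}
    - {"jaw":0,"tx":0.0795,"ty":0,"tz":0.095,"ax":-0.003,"ay":-0.197,"az":0}
    - {"jaw":0,"tx":0.0795,"ty":0,"tz":0.11,"ax":-0.003,"ay":-0.197,"az":0}
    - {"jaw":0,"tx":0.0795,"ty":0,"tz":0.1155,"ax":-0.003,"ay":-0.197,"az":0}
    - {"jaw":0,"tx":0.0795,"ty":0,"tz":0.1155,"ax":-0.003,"ay":-0.197,"az":0}

```text
time: 14.2
tool_pos: [0.5217, 0.2472, 0.2115]
ee_rot: [-3.139, 0.2, 1.872]
wrist_force: [0.2, -0.4, -0.2]
width: 0.0001
```

```bash
python3 - <<'E'
from h import *
st();arm_rows(1,[1.6,1.5,1.4,1.3,1.2,1.1,1.0,.9])
E
```

```text
{'time': np.float64(14.2), 'tool_pos': array([0.5217, 0.2472, 0.2115]), 'ee_rot': array([-3.1389,  0.2001,  1.8722]), 'wrist_force': array([ 0.1761, -0.4418, -0.2189]), 'wrist_torque': array([ 0.0422,  0.0355, -0.0003]), 'width': np.float64(0.0001)}
1.6 world [0.522 0.25  0.201] t [0.0048 0.0011 0.01  ] a [-0.003  0.     0.   ]
1.5 world [0.522 0.251 0.197] t [0.0064 0.0011 0.0138] a [-0.003  0.     0.   ]
1.4 world [0.522 0.251 0.193] t [0.0076 0.0011 0.0177] a [-0.003  0.     0.   ]
1.3 world [0.522 0.251 0.189] t [0.0084 0.0011 0.0217] a [-0.003  0.     0.   ]
1.2 world [0.522 0.251 0.184] t [0.0088 0.0012 0.0258] a [-0.003  0.     0.   ]
1.1 world [0.522 0.25  0.18 ] t [0.0088 0.0012 0.0299] a [-0.003  0.     0.   ]
1.0 world [0.522 0.249 0.177] t [0.0084 0.0012 0.0339] a [-0.003  0.     0.   ]
0.9 world [0.523 0.247 0.173] t [0.0076 0.0012 0.038 ] a [-0.003  0.     0.   ]
```

Emit:
step_arm:
  steps:
    - {"jaw":0,"tx":0.005,"ty":0.001,"tz":0.01,"ax":0,"ay":0,"az":0}
    - {"jaw":0,"tx":0.0064,"ty":0.001,"tz":0.014,"ax":0,"ay":0,"az":0}
    - {"jaw":0,"tx":0.0076,"ty":0.001,"tz":0.018,"ax":0,"ay":0,"az":0}
    - {"jaw":0,"tx":0.0084,"ty":0.001,"tz":0.022,"ax":0,"ay":0,"az":0}
    - {"jaw":0,"tx":0.0088,"ty":0.001,"tz":0.026,"ax":0,"ay":0,"az":0}
    - {"jaw":0,"tx":0.0088,"ty":0.001,"tz":0.03,"ax":0,"ay":0,"az":0}
    - {"jaw":0,"tx":0.0084,"ty":0.001,"tz":0.034,"ax":0,"ay":0,"az":0}
    - {"jaw":0,"tx":0.0076,"ty":0.001,"tz":0.038,"ax":0,"ay":0,"az":0}

```text
time: 15.0
tool_pos: [0.523, 0.2475, 0.1729]
ee_rot: [-3.14, 0.2, 1.872]
wrist_force: [0.9, -0.5, 4.2]
width: 0.0001
```

```bash
python3 - <<'E'
from h import *
st();arm_rows(1,[.8,.7,.6,.5,.4,.3,.2,.1,0.])
E
```

```text
{'time': np.float64(15.0), 'tool_pos': array([0.523 , 0.2475, 0.1729]), 'ee_rot': array([-3.1404,  0.1997,  1.8721]), 'wrist_force': array([ 0.9386, -0.5344,  4.1826]), 'wrist_torque': array([-0.1996, -0.198 ,  0.0081]), 'width': np.float64(0.0001)}
0.8 world [0.523 0.246 0.169] t [-0.0012 -0.0002  0.0041] a [-0.001 -0.     0.   ]
0.7 world [0.524 0.243 0.166] t [-0.0028 -0.0002  0.0079] a [-0.001 -0.     0.   ]
0.6 world [0.525 0.241 0.163] t [-0.0048 -0.0002  0.0115] a [-0.001 -0.     0.   ]
0.5 world [0.526 0.238 0.16 ] t [-0.0071 -0.0002  0.0149] a [-0.001 -0.     0.   ]
0.4 world [0.527 0.235 0.157] t [-0.0097 -0.0002  0.018 ] a [-0.001 -0.     0.   ]
0.3 world [0.528 0.232 0.155] t [-0.0126 -0.0002  0.0209] a [-0.001 -0.     0.   ]
0.2 world [0.529 0.228 0.153] t [-0.0159 -0.0002  0.0234] a [-0.001 -0.     0.   ]
0.1 world [0.53  0.225 0.152] t [-0.0193 -0.0002  0.0256] a [-0.001 -0.     0.   ]
0.0 world [0.531 0.221 0.151] t [-0.023  -0.0002  0.0275] a [-0.001 -0.     0.   ]
```

Emit:
step_arm:
  steps:
    - {"jaw":0,"tx":-0.001,"ty":0,"tz":0.004,"ax":0,"ay":0,"az":0}
    - {"jaw":0,"tx":-0.003,"ty":0,"tz":0.008,"ax":0,"ay":0,"az":0}
    - {"jaw":0,"tx":-0.005,"ty":0,"tz":0.0115,"ax":0,"ay":0,"az":0}
    - {"jaw":0,"tx":-0.007,"ty":0,"tz":0.015,"ax":0,"ay":0,"az":0}
    - {"jaw":0,"tx":-0.01,"ty":0,"tz":0.018,"ax":0,"ay":0,"az":0}
    - {"jaw":0,"tx":-0.013,"ty":0,"tz":0.021,"ax":0,"ay":0,"az":0}
    - {"jaw":0,"tx":-0.016,"ty":0,"tz":0.0235,"ax":0,"ay":0,"az":0}

```text
time: 15.7
tool_pos: [0.529, 0.2283, 0.1527]
ee_rot: [-3.14, 0.199, 1.872]
wrist_force: [0.4, 3.5, 4.6]
width: 0.0007
```

```bash
python3 - <<'E'
from h import *
st();arm_rows(1,[.1,0.,-.05,-.1])
E
```

```text
{'time': np.float64(15.7), 'tool_pos': array([0.529 , 0.2283, 0.1527]), 'ee_rot': array([-3.1403,  0.1988,  1.8724]), 'wrist_force': array([0.4043, 3.5087, 4.6215]), 'wrist_torque': array([0.5154, 0.0229, 0.0458]), 'width': np.float64(0.0007)}
0.1 world [0.53  0.225 0.152] t [-0.0035 -0.0002  0.0018] a [-0.001 -0.001  0.   ]
0.0 world [0.531 0.221 0.151] t [-0.0072 -0.0002  0.0037] a [-0.001 -0.001  0.   ]
-0.05 world [0.532 0.219 0.15 ] t [-0.0091 -0.0002  0.0044] a [-0.001 -0.001  0.   ]
-0.1 world [0.532 0.217 0.15 ] t [-0.011  -0.0002  0.0051] a [-0.001 -0.001  0.   ]
```

Emit:
step_arm:
  steps:
    - {"jaw":0,"tx":-0.002,"ty":0,"tz":0.001,"ax":0,"ay":0,"az":0}
    - {"jaw":0,"tx":-0.0035,"ty":0,"tz":0.002,"ax":0,"ay":0,"az":0}
    - {"jaw":0,"tx":-0.0055,"ty":0,"tz":0.003,"ax":0,"ay":0,"az":0}
    - {"jaw":0,"tx":-0.0072,"ty":0,"tz":0.0037,"ax":0,"ay":0,"az":0}
    - {"jaw":0,"tx":-0.0085,"ty":0,"tz":0.0037,"ax":0,"ay":0,"az":0}

```text
time: 16.2
tool_pos: [0.5311, 0.2204, 0.1503]
ee_rot: [-3.139, 0.196, 1.873]
wrist_force: [-1.6, 7.4, 0.6]
width: -0.0003
```

Emit:
step_arm:
  steps:
    - {"jaw":0,"tx":-0.001,"ty":0,"tz":0.0,"ax":0,"ay":0,"az":0}
    - {"jaw":0,"tx":-0.002,"ty":0,"tz":0.0,"ax":0,"ay":0,"az":0}
    - {"jaw":0,"tx":-0.003,"ty":0,"tz":0.0,"ax":0,"ay":0,"az":0}

```text
time: 16.5
tool_pos: [0.5313, 0.2199, 0.1502]
ee_rot: [-3.139, 0.191, 1.875]
wrist_force: [-1.0, 9.5, 0.9]
width: 0.0008
```

Emit:
step_arm:
  steps:
    - {"jaw":0,"tx":-0.003,"ty":0,"tz":0.0,"ax":0,"ay":0,"az":0}
    - {"jaw":0,"tx":-0.004,"ty":0,"tz":0.0,"ax":0,"ay":0,"az":0}
    - {"jaw":0,"tx":-0.004,"ty":0,"tz":0.0,"ax":0,"ay":0,"az":0}

```text
time: 16.8
tool_pos: [0.5315, 0.2196, 0.1501]
ee_rot: [-3.139, 0.184, 1.877]
wrist_force: [-2.1, 11.4, 0.4]
width: 0.0006
```

The + arm is at its stop: it stalls at the θ≈0 position and the force rises to 11 N. Retreat and go over to the other side.

```bash
python3 - <<'E'
from h import *
o=st()
u=U
for w in ([*(C0+U*.085),.17],[*(C0+U*.09),.25],[*(C0+U*.06),.33],[*(C0+U*.0),.345],[*(C0-U*.08),.33]): rel(w,[np.pi,0,YAW])
arm_rows(-1,[1.8,1.8],gap=[.05,.012])
E
```

```text
{'time': np.float64(16.8), 'tool_pos': array([0.5315, 0.2196, 0.1501]), 'ee_rot': array([-3.1394,  0.1841,  1.8768]), 'wrist_force': array([-2.0767, 11.3658,  0.4052]), 'wrist_torque': array([2.0953, 0.4101, 0.023 ]), 'width': np.float64(0.0006)}
t [ 0.0301  0.0001 -0.0258] a [-0.0017  0.1841  0.0046]
t [ 0.0204 -0.     -0.1054] a [-0.0017  0.1841  0.0046]
t [-0.0237 -0.0003 -0.1785] a [-0.0017  0.1841  0.0046]
t [-0.0855 -0.0006 -0.1823] a [-0.0017  0.1841  0.0046]
t [-0.1614 -0.0009 -0.1529] a [-0.0017  0.1841  0.0046]
1.8 world [0.567 0.106 0.257] t [-0.1367 -0.0007 -0.0834] a [-0.002  0.384  0.004]
1.8 world [0.569 0.098 0.22 ] t [-0.1384 -0.0007 -0.0454] a [-0.002  0.384  0.004]
```

Emit:
step_arm:
  steps:
    - {"jaw":0,"tx":0.03,"ty":0,"tz":-0.015,"ax":0,"ay":0,"az":0}
    - {"jaw":0,"tx":0.03,"ty":0,"tz":-0.06,"ax":0,"ay":0,"az":0}
    - {"jaw":0,"tx":0.02,"ty":0,"tz":-0.105,"ax":0,"ay":0.06,"az":0}
    - {"jaw":0,"tx":0.0,"ty":0,"tz":-0.15,"ax":0,"ay":0.12,"az":0}
    - {"jaw":0,"tx":-0.024,"ty":0,"tz":-0.185,"ax":0,"ay":0.184,"az":0.004}
    - {"jaw":0,"tx":-0.07,"ty":0,"tz":-0.185,"ax":0,"ay":0.22,"az":0.004}
    - {"jaw":0,"tx":-0.115,"ty":0,"tz":-0.175,"ax":0,"ay":0.3,"az":0.004}
    - {"jaw":0,"tx":-0.15,"ty":-0.001,"tz":-0.155,"ax":-0.002,"ay":0.384,"az":0.004}

```text
time: 17.6
tool_pos: [0.5674, 0.1031, 0.3318]
ee_rot: [3.138, -0.199, 1.872]
wrist_force: [0.4, 0.7, 0.1]
width: 0.0003
```

```bash
python3 - <<'E'
from h import *
o=st()
arm_rows(-1,[1.8,1.8],gap=[.05,.010])
p,d=save('scene','s4.png',(300,60,540,300),2.5)
E
```

```text
{'time': np.float64(17.6), 'tool_pos': array([0.5674, 0.1031, 0.3318]), 'ee_rot': array([ 3.1383, -0.1993,  1.872 ]), 'wrist_force': array([0.3763, 0.6599, 0.0865]), 'wrist_torque': array([-0.1734, -0.0035, -0.017 ]), 'width': np.float64(0.0003)}
1.8 world [0.567 0.106 0.257] t [-0.0121  0.      0.0737] a [0.003 0.001 0.   ]
1.8 world [0.57  0.097 0.218] t [-2.870e-02 -1.000e-04  1.101e-01] a [0.003 0.001 0.   ]
```

View pics/s4.png

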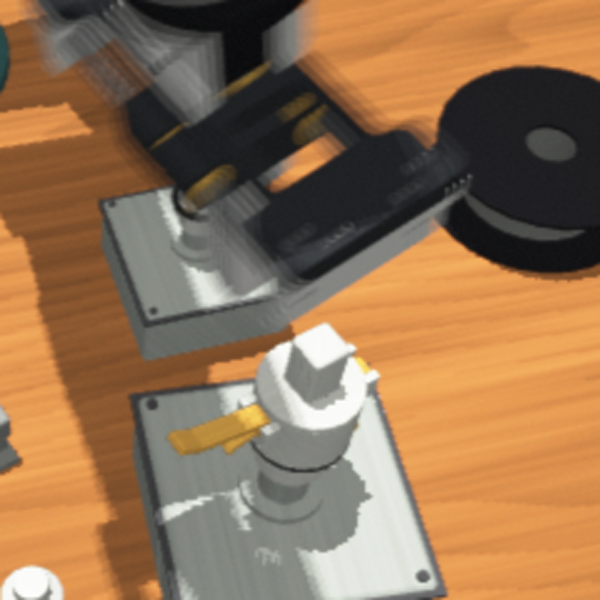

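The + arm now hangs down behind the cap (only its top shows, at (365,370)). The other arm is still up at (215,430). Approaching that one.

Emit:
step_arm:
  steps:
    - {"jaw":0,"tx":-0.012,"ty":0,"tz":0.03,"ax":0.003,"ay":0.001,"az":0}
    - {"jaw":0,"tx":-0.02,"ty":0,"tz":0.06,"ax":0.003,"ay":0.001,"az":0}
    - {"jaw":0,"tx":-0.027,"ty":0,"tz":0.085,"ax":0.003,"ay":0.001,"az":0}
    - {"jaw":0,"tx":-0.0287,"ty":0,"tz":0.1,"ax":0.003,"ay":0.001,"az":0}
    - {"jaw":0,"tx":-0.0287,"ty":0,"tz":0.11,"ax":0.003,"ay":0.001,"az":0}
    - {"jaw":0,"tx":-0.0287,"ty":0,"tz":0.11,"ax":0.003,"ay":0.001,"az":0}

```text
time: 18.25
tool_pos: [0.5693, 0.0861, 0.2111]
ee_rot: [-3.129, -0.198, 1.854]
wrist_force: [-0.2, -0.8, 0.5]
width: 0.0003
```

```bash
python3 - <<'E'
from h import *
st();arm_rows(-1,[1.8,1.7,1.6,1.5,1.4,1.25,1.1,.95])
E
```

```text
{'time': np.float64(18.25), 'tool_pos': array([0.5693, 0.0861, 0.2111]), 'ee_rot': array([-3.129 , -0.1979,  1.8543]), 'wrist_force': array([-0.2092, -0.7501,  0.46  ]), 'wrist_torque': array([-0.1289,  0.0478,  0.0571]), 'width': np.float64(0.0003)}
1.8 world [0.57  0.095 0.208] t [0.0076 0.0033 0.0042] a [-0.009  0.002 -0.017]
1.7 world [0.571 0.093 0.205] t [0.0053 0.0034 0.0076] a [-0.009  0.002 -0.017]
1.6 world [0.571 0.092 0.201] t [0.0033 0.0035 0.0112] a [-0.009  0.002 -0.017]
1.5 world [0.571 0.091 0.197] t [0.0017 0.0035 0.0149] a [-0.009  0.002 -0.017]
1.4 world [0.571 0.091 0.193] t [0.0005 0.0036 0.0189] a [-0.009  0.002 -0.017]
1.25 world [0.571 0.091 0.186] t [-0.0006  0.0037  0.0249] a [-0.009  0.002 -0.017]
1.1 world [0.571 0.092 0.18 ] t [-0.0007  0.0037  0.0311] a [-0.009  0.002 -0.017]
0.95 world [0.57  0.094 0.175] t [0.0001 0.0038 0.0371] a [-0.009  0.002 -0.017]
```

Emit:
step_arm:
  steps:
    - {"jaw":0,"tx":0.0075,"ty":0.0033,"tz":0.0,"ax":-0.009,"ay":0.002,"az":-0.017}
    - {"jaw":0,"tx":0.006,"ty":0.0034,"tz":0.005,"ax":-0.009,"ay":0.002,"az":-0.017}
    - {"jaw":0,"tx":0.0033,"ty":0.0035,"tz":0.011,"ax":-0.009,"ay":0.002,"az":-0.017}
    - {"jaw":0,"tx":0.0017,"ty":0.0035,"tz":0.015,"ax":-0.009,"ay":0.002,"az":-0.017}
    - {"jaw":0,"tx":0.0005,"ty":0.0036,"tz":0.019,"ax":-0.009,"ay":0.002,"az":-0.017}
    - {"jaw":0,"tx":-0.0006,"ty":0.0037,"tz":0.025,"ax":-0.009,"ay":0.002,"az":-0.017}
    - {"jaw":0,"tx":-0.0007,"ty":0.0037,"tz":0.031,"ax":-0.009,"ay":0.002,"az":-0.017}
    - {"jaw":0,"tx":0.0,"ty":0.0038,"tz":0.037,"ax":-0.009,"ay":0.002,"az":-0.017}

```text
time: 19.05
tool_pos: [0.5707, 0.0938, 0.1746]
ee_rot: [3.141, -0.199, 1.871]
wrist_force: [0.4, 0.8, 4.8]
width: 0.0002
```

```bash
python3 - <<'E'
from h import *
st();arm_rows(-1,[.8,.7,.6,.5,.4,.3,.2,.1,0.])
E
```

```text
{'time': np.float64(19.05), 'tool_pos': array([0.5707, 0.0938, 0.1746]), 'ee_rot': array([ 3.1412, -0.1992,  1.8714]), 'wrist_force': array([0.4121, 0.8041, 4.7557]), 'wrist_torque': array([ 0.2259, -0.0131, -0.0411]), 'width': np.float64(0.0002)}
0.8 world [0.57  0.097 0.169] t [ 0.0021 -0.0002  0.006 ] a [ 0.001  0.001 -0.001]
0.7 world [0.569 0.099 0.166] t [ 0.0037 -0.0002  0.0098] a [ 0.001  0.001 -0.001]
0.6 world [0.568 0.102 0.163] t [ 0.0057 -0.0002  0.0134] a [ 0.001  0.001 -0.001]
0.5 world [0.567 0.104 0.16 ] t [ 0.008  -0.0002  0.0168] a [ 0.001  0.001 -0.001]
0.4 world [0.566 0.107 0.157] t [ 0.0106 -0.0002  0.0199] a [ 0.001  0.001 -0.001]
0.3 world [0.565 0.111 0.155] t [ 0.0136 -0.0002  0.0227] a [ 0.001  0.001 -0.001]
0.2 world [0.564 0.114 0.153] t [ 0.0168 -0.0002  0.0253] a [ 0.001  0.001 -0.001]
0.1 world [0.563 0.118 0.152] t [ 0.0202 -0.0002  0.0275] a [ 0.001  0.001 -0.001]
0.0 world [0.562 0.122 0.151] t [ 0.0239 -0.0002  0.0294] a [ 0.001  0.001 -0.001]
```

Emit:
step_arm:
  steps:
    - {"jaw":0,"tx":0.001,"ty":0,"tz":0.003,"ax":0,"ay":0,"az":0}
    - {"jaw":0,"tx":0.002,"ty":0,"tz":0.006,"ax":0,"ay":0,"az":0}
    - {"jaw":0,"tx":0.0037,"ty":0,"tz":0.01,"ax":0,"ay":0,"az":0}
    - {"jaw":0,"tx":0.0057,"ty":0,"tz":0.0135,"ax":0,"ay":0,"az":0}
    - {"jaw":0,"tx":0.008,"ty":0,"tz":0.017,"ax":0,"ay":0,"az":0}
    - {"jaw":0,"tx":0.0106,"ty":0,"tz":0.02,"ax":0,"ay":0,"az":0}
    - {"jaw":0,"tx":0.0136,"ty":0,"tz":0.0227,"ax":0,"ay":0,"az":0}
    - {"jaw":0,"tx":0.0168,"ty":0,"tz":0.0253,"ax":0,"ay":0,"az":0}

```text
time: 19.85
tool_pos: [0.5644, 0.114, 0.1527]
ee_rot: [3.141, -0.198, 1.871]
wrist_force: [2.4, -3.8, 2.1]
width: 0.0006
```

Emit:
step_arm:
  steps:
    - {"jaw":0,"tx":0.002,"ty":0,"tz":0.001,"ax":0,"ay":0,"az":0}
    - {"jaw":0,"tx":0.0035,"ty":0,"tz":0.002,"ax":0,"ay":0,"az":0}
    - {"jaw":0,"tx":0.0055,"ty":0,"tz":0.003,"ax":0,"ay":0,"az":0}
    - {"jaw":0,"tx":0.0072,"ty":0,"tz":0.0037,"ax":0,"ay":0,"az":0}
    - {"jaw":0,"tx":0.0085,"ty":0,"tz":0.0037,"ax":0,"ay":0,"az":0}

```text
time: 20.35
tool_pos: [0.562, 0.1219, 0.1503]
ee_rot: [-3.141, -0.196, 1.87]
wrist_force: [3.2, -5.6, 0.3]
width: 0.0005
```

Emit:
step_arm:
  steps:
    - {"jaw":0,"tx":0.001,"ty":0,"tz":0.0,"ax":0,"ay":0,"az":0}
    - {"jaw":0,"tx":0.002,"ty":0,"tz":0.0,"ax":0,"ay":0,"az":0}
    - {"jaw":0,"tx":0.003,"ty":0,"tz":0.0,"ax":0,"ay":0,"az":0}

```text
time: 20.65
tool_pos: [0.5619, 0.1223, 0.1503]
ee_rot: [-3.141, -0.191, 1.869]
wrist_force: [4.3, -8.6, -0.6]
width: 0.0004
```

Emit:
step_arm:
  steps:
    - {"jaw":0,"tx":0.003,"ty":0,"tz":0.0,"ax":0,"ay":0,"az":0}
    - {"jaw":0,"tx":0.004,"ty":0,"tz":0.0,"ax":0,"ay":0,"az":0}
    - {"jaw":0,"tx":0.004,"ty":0,"tz":0.0,"ax":0,"ay":0,"az":0}

```text
time: 20.95
tool_pos: [0.5618, 0.1225, 0.1503]
ee_rot: [-3.141, -0.183, 1.866]
wrist_force: [4.0, -10.1, -0.2]
width: 0.0005
```

Emit:
step_arm:
  steps:
    - {"jaw":0,"tx":-0.03,"ty":0,"tz":-0.015,"ax":0,"ay":0,"az":0}
    - {"jaw":0,"tx":-0.03,"ty":0,"tz":-0.06,"ax":0,"ay":0,"az":0}
    - {"jaw":0,"tx":-0.03,"ty":0,"tz":-0.105,"ax":0,"ay":0,"az":0}
    - {"jaw":0,"tx":-0.04,"ty":0,"tz":-0.15,"ax":0,"ay":0,"az":0}
    - {"jaw":0,"tx":-0.07,"ty":-0.03,"tz":-0.18,"ax":0,"ay":0,"az":0}
    - {"jaw":0,"tx":-0.1,"ty":-0.06,"tz":-0.19,"ax":0,"ay":0,"az":0}
    - {"jaw":0,"tx":-0.1,"ty":-0.06,"tz":-0.19,"ax":0,"ay":0,"az":0}
    - {"jaw":0,"tx":-0.1,"ty":-0.06,"tz":-0.19,"ax":0,"ay":0,"az":0}

```text
time: 21.75
tool_pos: [0.5427, -0.0217, 0.3184]
ee_rot: [-3.14, -0.186, 1.865]
wrist_force: [-0.6, -1.1, -0.3]
width: 0.0004
```

```bash
python3 - <<'E'
from h import *
st()
ps,ds=snapshot('scene');P=cloud('scene',ds);pt,dt=snapshot('top');Pt=cloud('top',dt)
a=cv2.resize(ps[60:300,300:540],None,fx=1.6,fy=1.6,interpolation=cv2.INTER_CUBIC);b=cv2.resize(pt[150:390,170:410],None,fx=1.6,fy=1.6,interpolation=cv2.INTER_CUBIC)
cv2.imwrite('pics/fin.png',np.hstack([a,b])[:,:,::-1])
for n,X,p,d in(('scene',P,ps,ds),('top',Pt,pt,dt)):
    rr=np.hypot(X[...,0]-C0[0],X[...,1]-C0[1]);q=X[(d>0)&(rr<.02)&(X[...,2]>.225)&(X[...,2]<.245)]
    if len(q): print(n,'lug top',np.percentile(q[:,2],[50,90]).round(4))
    c=p.astype(int);m=(d>0)&(rr<.12)&(c[...,0]-c[...,2]>80)&(X[...,2]>.1)&(c[...,1]>90)
    e=(X[m][:,:2]-C0)@U
    for s in(1,-1):
        k=e*s>.02
        if k.sum()>3: print(n,s,k.sum(),'r max',(e[k]*s).max().round(4),'z',np.percentile(X[m][k][:,2],[5,95]).round(3))
for nm,(u,v) in dict(plug=(330,230),fig=(333,295),tp=(333,174)).items(): print(nm,Pt[v,u].round(3))
E
```

```text
{'time': np.float64(21.75), 'tool_pos': array([ 0.5427, -0.0217,  0.3184]), 'ee_rot': array([-3.1402, -0.186 ,  1.8654]), 'wrist_force': array([-0.6263, -1.079 , -0.3165]), 'wrist_torque': array([-0.0941, -0.0037, -0.0543]), 'width': np.float64(0.0004)}
scene lug top [0.234  0.2353]
scene 1 17 r max 0.0427 z [0.184 0.192]
scene -1 280 r max 0.0467 z [0.129 0.191]
top lug top [0.2327 0.2344]
top 1 33 r max 0.0418 z [0.183 0.191]
top -1 62 r max 0.0442 z [0.131 0.19 ]
plug [0.551 0.002 0.039]
fig [0.414 0.013 0.603]
tp [ 0.665 -0.007  0.027]
```

View pics/fin.png

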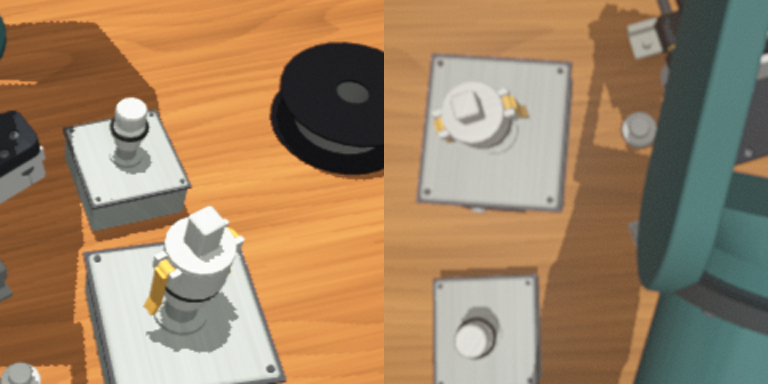

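The final picture shows the cap seated at left-half (205,260). Both brass arms hang down along it: near arm at (160,285), far arm at (237,240). Handing in.

```bash
python3 -c "
from h import *
print(close_job());st()"
```

```text
the job is handed in; nothing more can be done
None
the job is handed in; nothing more can be done
```

The cap is fully home on the larger tank's neck, both cam arms are down, and I handed the job in at about 22 s of the 72 s allowed.

- **Seating:** I picked up the aluminium cap and lowered it onto the neck, feeling about 6 N of gasket drag. A firm stop came with the rim at about z = 0.154 m, which matches the camera estimate. I pressed it there with about 20–22 N (the wrist reading plus the cap's weight) while both arms were still up.
- **Arms:** I then swung the arms down one after the other. Each stalled where the geometry puts its stop, with 10–11 N against it.
- **Last checks:** The lug top is at about 0.234 m, so the cap is still home. Both arms hang along the cap: the near one is visible down to its bent tip, the far one only at its upper end. The robot was clear of everything. The plug and the white test piece read the same positions as before.
- **Not checked:** The robot arm hid the grey figure in the last top view, so I did not re-measure it. All the moves passed well above it.

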